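# Load culture plates and a logger into a foam-lined transport tray

## Robot

A 7-joint arm with a two-finger parallel gripper is mounted at the origin on the work surface. World frame = base frame: x ahead of the robot, y to its left, z up, the work surface at z = 0. Lengths are in m, angles in rad, forces in N, time in s.
With the tool pointing down it reaches from about 0.425 to 0.875 m from the base axis. Payload 4.7 kg.
Tool frame: the origin (TCP) lies midway between the tips of the shut fingers; the grasp point (between the pads) lies ctrl.grasp_offset behind it (ctrl.grasp_offset is the distance from the TCP to the grasp point, in m); z points along the fingers, y is the line along which they close (so a half turn about z gives the same grasp; the last joint's range is limited). The gripper opens to 87 mm and grips with 3 to 60 N. Pads are 19 mm wide; open, the fingers measure 117 mm over their backs; the gripper's body (75 mm by 190 mm) begins 51 mm behind the grasp point.
Start: joints at [-1.332, 0.321, -0.07, 1.45, 0.023, 1.371, -0.057], TCP at [0.145, 0.634, 0.223] pointing down, gripper open.
Joint ranges: [-2.86, 2.86], [-0.3, 2.09], [-1.38, 1.24], [0.06, 2.45], [-1.56, 4.7], [0.09, 2.05], [-2.69, 2.69]. Speed limits (rad/s): [2.57, 2.57, 3.14, 3.14, 3.14, 3.14, 3.14].

## Interface

Orientations are given as a rotation vector (axis times angle).
In Python, from bench import ctrl gives the robot as it stands. The module is installed in compiled form; this text tells all that it offers.
- The arm moves only by the tool jog_arm, never from a script. Its argument "moves" is one flat list of numbers, 7 for each row, row after row: the shift along the tool's x, y, z in units of 30 cm (1.0 is 30 cm), then the turn, a rotation vector about the tool's x, y, z in units of 60 degrees (1.0 is 60 degrees), then the gripper's target within -1 to 1 (fully open at 1, half-way at 0, shut at -1). In form: [x, y, z, wx, wy, wz, fingers, x, y, z, wx, wy, wz, fingers, ...]. A call has exactly 8 rows; each row is the pose to reach, as a shift and turn from the pose commanded when the call began, along the tool's axes at that moment; what a row does not reach only later rows make up. A row lasts 1/8 s, in which the tool goes at most 62.5 mm and 10.7 degrees, less where a joint would pass 70% of its speed; a pose out of reach is approached as far as the arm can. A call with a number of a shift or a turn outside -1 to 1 is refused whole. A call with a gripper value outside its range is refused whole. The fingers move at their own pace and stop on an object; "newtons" is the grip in N (left out, the last holds). Time passes only in rows, so rows that repeat a pose let the fingers close, or fill a call up. It gives the time, the measured TCP pose, the force, the opening and the grip force at its end, in the units of the state.
- ctrl.get_state(): the state, without advancing time (a new reading comes with each control period).
- ctrl.get_image(name): name is "scene" or "top"; returns a dict with "pixels" (480x640x3 uint8, red, green, blue), "fx", "fy", "cx", "cy" (pixels), "xyz" and "rotation" of the camera in the world. Camera axes: x right, y up, looking along -z (the intrinsics and any distortion apply to the point x, -y, -z); pixel columns grow to the right and rows downward; lengths in m; the calibration is good to about 2 mm. A picture is of the moment at which its call begins. There is no depth.
- ctrl.close_job(): hands the job in; it is judged then, once.
The state is a dict: "time": time; "joint_positions": joint angles; "qd": joint speeds; "joint_torque": joint torques, N m; "position": TCP position; "tool_rot": TCP orientation; "ft_force": force on the tool from outside, world axes, zero at the start; "torque": the same for the moment, N m; "grip_width": opening from 0.0 (shut) to 1.0 (fully open); "grip_force": force on a finger pad.
Only numpy, scipy, OpenCV 4.12 (cv2) and the standard library are available. Lean on these libraries where they do the work, as an engineer would, in place of code of your own. Each camera call takes 0.05 s, during which the arm holds its last target. There are 200 camera calls.

## Task

Load the foam-lined transport tray. First press the square-footed cold pack and the T-footed temperature logger fully down into the foam cutouts of their own shapes. Then use the lifter to slide under each culture plate on the bench (there may be one or two), carry it level and set it flat in either of the two big recesses, never touching a plate with the gripper itself; last, lay the lifter back flat along its mat, and leave the other things on the bench where they stand.

Things in the scene. Friction and masses are not known exactly. Their poses are not given: they have to be found in the camera images.
- plate_a_center (a point): culture plate A: flat white square plate with a clear lid and four amber-rimmed wells on top, 100 x 100 x 32 mm, 80 g, too wide to grasp. This point is its centre, 16 mm above its underside. It stands on two runners along its own x, each 10 mm wide and 14 mm high, at its two y edges; between them a tunnel 80 mm wide and 14 mm high runs right through along x. Starts on the bench, x pointing roughly away from the robot; symmetric under a half turn. May be absent
- plate_b_center (a point): culture plate B, the same as plate A. May be absent
- lifter_grip (a point): the lifter, grip point in the middle of its upright black handle, 55 mm above the underside of the blade and 30 mm below the handle's top. The handle is a block 44 mm (x) by 26 mm (y), 85 mm tall, standing on the rear end of the blade; x points forward along the blade, z up. Whole lifter 160 g. Starts lying on the mat
- lifter_blade (a point): the lifter's flat aluminium blade, 58 mm wide and 3 mm thick: this point is in mid-thickness, 95 mm ahead of the handle's middle, where a plate's centre should sit. The free blade runs from the handle's front face (73 mm behind this point) to the tip (45 mm ahead of it); axes as the handle's
- cold_pack_center (a point): cold pack of white plastic: square foot 56 x 56 x 24 mm with an upright grip 44 mm (x) by 18 mm (y) by 50 mm on its middle, 74 mm tall in all, 120 g. This point is at its centre, 37 mm above its underside; z up. Starts standing on the bench
- logger_center (a point): temperature logger of white plastic with a dark display: T-shaped foot 24 mm high, with a bar 70 mm (y) by 26 mm (x from 0 to +26 mm) and a stem 30 mm (y) by 26 mm (x from -26 mm to 0), and on it an upright grip 44 mm (x) by 18 mm (y) by 50 mm centred on the origin, 74 mm tall in all, 100 g. This point is on the grip's axis, 37 mm above its underside; z up. Starts standing on the bench
- tee_cutout (a point): T-shaped cutout in the dark foam (pale floor) of the insert in the tray, 2 mm larger all round than the logger's foot: this point is on its floor, where the middle of the underside of the logger's foot goes, with the logger's axes along this point's axes. Cutout floors lie 20 mm below the foam's top, which is 34 mm above the bench. Small springy foam bumps on two opposite (y) sides resist the part with a few newtons as it is pressed down, and then grip it lightly
- square_cutout (a point): square cutout 60 x 60 mm in the same foam, 68 mm nearer the robot than the T one (centre to centre), for the cold pack's foot (any quarter turn): this point is the centre of its floor; depth and springy bumps as for the T
- recess_0 (a point): first big recess of the tray, 112 x 112 mm: this point is the centre of its floor, 14 mm above the bench; foam walls 20 mm high. x points from the open front (robot's side) to the back: the front is open over the middle 88 mm, so that the lifter's blade can be lowered in with a plate and drawn out level towards the front. The tray ends 66 mm in front of this point. A plate stands here with its runners along x
- recess_1 (a point): second big recess, the same, 124 mm further along +y of the tray
- mat_center (a point): thin dark mat 210 x 100 mm, 2 mm thick, where the lifter lies: this point is the centre of its top, x along its length; the lifter's blade points along +x
Mind the look-alikes: they are no part of the job. What is shaped like the part that bears logger_center but purple or red is not meant. What is shaped like the part that bears lifter_grip but red or turquoise is not meant.

How it is judged:
On the way, in this order (a step that is already met when the one before it is completed fails the run):
1. cold pack and logger pressed fully down into their own cutouts (horizontal distance between cold_pack_center and square_cutout below 0.006 m and z of cold_pack_center in the frame of square_cutout between 0.032 and 0.041 m and angle between each of cold_pack_center, logger_center's own z axis and vertical below 0.1 rad and horizontal distance between logger_center and tee_cutout below 0.006 m and z of logger_center in the frame of tee_cutout between 0.032 and 0.041 m), for 0.2 s.
2. a plate is carried on the lifter (((height (world z) of plate_a_center above 0.03 m and contact force between lifter and plate_a above 0.1 N) or (height (world z) of plate_b_center above 0.03 m and contact force between lifter and plate_b above 0.1 N))), for 0.2 s.
3. every plate stands flat in a recess (((z of plate_a_center in the frame of recess_0 below 0.02 m and x of plate_a_center in the frame of recess_0 between -0.011 and 0.011 m and y of plate_a_center in the frame of recess_0 between -0.011 and 0.011 m and angle between plate_a_center's own z axis and vertical below 0.08 rad) or (z of plate_a_center in the frame of recess_1 below 0.02 m and x of plate_a_center in the frame of recess_1 between -0.011 and 0.011 m and y of plate_a_center in the frame of recess_1 between -0.011 and 0.011 m and angle between plate_a_center's own z axis and vertical below 0.08 rad)) and ((z of plate_b_center in the frame of recess_0 below 0.02 m and x of plate_b_center in the frame of recess_0 between -0.011 and 0.011 m and y of plate_b_center in the frame of recess_0 between -0.011 and 0.011 m and angle between plate_b_center's own z axis and vertical below 0.08 rad) or (z of plate_b_center in the frame of recess_1 below 0.02 m and x of plate_b_center in the frame of recess_1 between -0.011 and 0.011 m and y of plate_b_center in the frame of recess_1 between -0.011 and 0.011 m and angle between plate_b_center's own z axis and vertical below 0.08 rad))), for 0.2 s.
4. the lifter lies back along its mat (horizontal distance between lifter_blade and mat_center below 0.08 m and height (world z) of lifter_blade below 0.008 m and angle between lifter_blade's own z axis and vertical below 0.08 rad and angle between the x axis of lifter_blade and the x axis of mat_center, either way round below 0.5 rad), for 0.2 s.
At the end, for the whole second after the job is handed in: Cold pack and logger upright in their own cutouts (4 mm of the floor, 6 mm sideways); each plate flat in a recess (11 mm of its centre in x and y, 4 mm of the floor); lifter flat on its mat (blade point 80 mm of the mat centre, within 0.5 rad); all at rest (all of step 1 and all of step 3 and all of step 4 and linear speed of each of plate_a, plate_b, cold_pack, logger, lifter below 0.02 m/s); the robot touches nothing.
It fails at once if the gripper's fingers or the arm touch a culture plate (contact force between any of the fingers, the arm and plate_a above 1 N or contact force between any of the fingers, the arm and plate_b above 1 N).
It fails at once if a culture plate is tipped by more than about 20 degrees (angle between any of plate_a_center, plate_b_center's own z axis and vertical above 0.35 rad).
It fails at once if another thing on the bench is pushed more than 30 mm from its place (distance of any of reagent, jar, pipette, beaker, wash, cup, spool from where it was at the start of the episode above 0.03 m).
Of plate_a, plate_b only 1 to 2 are there at a start; the rules pass over those that are not, and their reading is None.
At some moment in a run one of cold_pack, logger may be knocked a few centimetres aside while the robot is not near it.
It also fails if it takes over 210 s, if anything falls off the work surface, if the arm or the gripper's body presses on something with over 40 N, if the wrist force passes 120 N, or if a joint passes its speed limit or range.

## Working session

There is one attempt and no reset: what is moved stays moved. The work goes in short steps, Python scripts to look and compute and a tool call to move; the robot and the scene stay as the last step left them, time stands still between calls to the robot, and variables do not carry over. Pictures are saved under pics/ and viewed, at most 16 in all, crops included, and the job is handed in when it is done.

Besides the shell and the picture viewer there is one more tool, called after "Call:" as name(argument=value, ...), one argument or row to a line, values as JSON. jog_arm: Moves the arm, as the interface text tells. Its arguments: {"type":"object","properties":{"moves":{"type":"array"},"newtons":{"type":"number"}},"required":["moves"]}

```bash
mkdir -p pics; cat > h.py <<'E'
import numpy as np, cv2
from bench import ctrl
from scipy.spatial.transform import Rotation as R
def cam(n):
    im=ctrl.get_image(n); return im
def rot(im):
    r=np.array(im["rotation"],float); return r if r.shape==(3,3) else R.from_rotvec(r).as_matrix()
def ray(im,u,v,z):
    d=np.array([(u-im["cx"])/im["fx"],-(v-im["cy"])/im["fy"],-1.0]); d=rot(im)@d; o=np.array(im["xyz"]); return o+d*(z-o[2])/d[2]
def proj(im,p):
    q=rot(im).T@(np.array(p)-np.array(im["xyz"])); return im["cx"]+im["fx"]*q[0]/-q[2], im["cy"]-im["fy"]*q[1]/-q[2]
def save(im,n): cv2.imwrite("pics/"+n,im["pixels"][:,:,::-1] if isinstance(im,dict) else im)
E
python3 - <<'E'
from h import *
for n in ("scene","top"):
    im=cam(n); save(im,n+"0.png"); print(n,{k:im[k] for k in im if k!="pixels"})
print(ctrl.get_state(), ctrl.grasp_offset)
E
```

```text
scene {'fx': 526.4772336811359, 'fy': 526.4772336811359, 'cx': 319.35171552817076, 'cy': 236.6170465117486, 'xyz': array([1.13195407, 0.52341845, 0.63986597]), 'rotation': array([0.47481205, 1.1913867 , 2.12164954])}
top {'fx': 437.1162776146371, 'fy': 437.1162776146371, 'cx': 317.88646690227597, 'cy': 242.0402505502482, 'xyz': array([ 0.37251398, -0.13644559,  1.03617752]), 'rotation': array([ 0.11112523, -0.08237667, -1.55247112])}
{'time': 0.1, 'joint_positions': array([-1.33193409,  0.3217506 , -0.07008904,  1.45155838,  0.02259866,
        1.37079631, -0.05687968]), 'qd': array([-0.00111039, -0.00276138,  0.00015172, -0.00231095, -0.00062487,
       -0.00053747, -0.0008513 ]), 'joint_torque': array([-3.62564924e-04, -4.92570877e+01, -4.05866252e-01, -3.13396454e+01,
       -6.41759299e-02,  3.95805726e-02,  6.23122810e-05]), 'position': array([0.14480181, 0.63315533, 0.22156709]), 'tool_rot': array([-3.52219954e-01, -3.12168069e+00,  2.70585042e-03]), 'ft_force': array([-0.34671402, -1.09137337,  1.11556142]), 'torque': array([ 0.0484487 , -0.0152491 , -0.02231358]), 'grip_force': 0.0, 'grip_width': 1.000981092916263} 0.0187
```

View pics/top0.png

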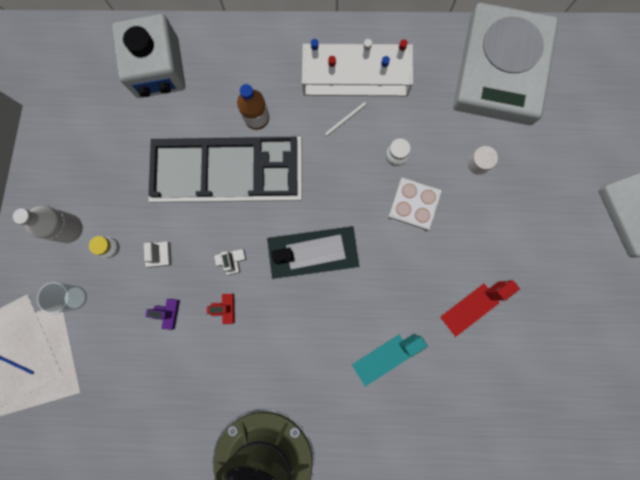

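View pics/scene0.png

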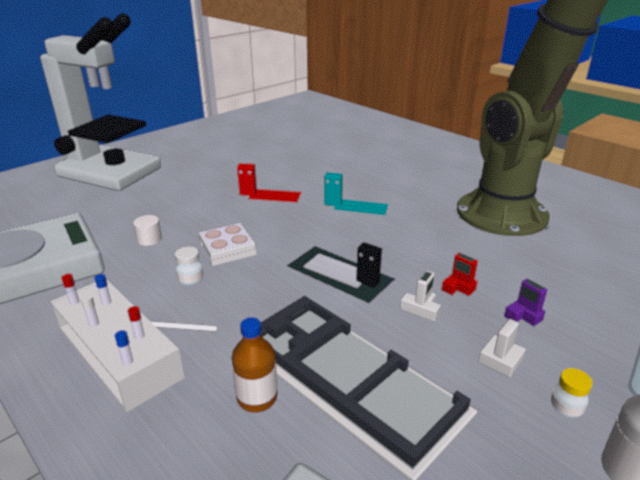

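Top view shows the tray at (225,168): insert on the right with the T cutout at (277,152) and the square one at (277,180), then two recesses. The single plate is at (415,203).

Candidates:
- **Logger:** white (230,261), purple (163,313), red (222,308). I choose the white one.
- **Cold pack:** white square (157,253).
- **Lifter:** black handle on the mat (283,256), turquoise (390,360), red (480,307). I choose the black one on the mat.

I'll check the choice in a close crop.

```bash
python3 - <<'E'
from h import *
im=cam("top"); p=im["pixels"][:,:,::-1]
c=p[125:290,135:365]; cv2.imwrite("pics/c1.png",cv2.resize(c,None,fx=3.45,fy=3.45,interpolation=cv2.INTER_CUBIC))
g=p.max(2).astype(int)
print(g[138:200:1,277]); print(g[180,140:310]); print(g[152,140:310])
E
```

```text
[ 50  37  40  78 124 150 157 157 156 157 157 157 158 158 157 157 158 158
 158 157 158 157 152 127  87  62  56  48  39  66 117 150 158 158 158 158
 158 157 158 158 158 158 158 157 159 158 158 159 159 158 158 152 123  80
  58  51  45  84 148 186 192 171]
[139 139 140 140 141 141 141 136 117  87  66  62  59  49  33  31  72 127
 155 160 160 160 160 160 160 160 160 160 160 160 160 159 159 159 159 161
 159 160 160 160 160 160 159 160 159 159 159 159 159 159 159 159 159 159
 159 159 159 159 159 153 129  93  66  60  56  46  39  73 124 153 157 158
 158 158 159 159 159 158 159 158 158 159 158 158 159 159 158 158 158 158
 159 158 158 159 158 159 158 159 159 158 158 159 158 158 158 159 158 159
 158 157 157 154 138 103  69  59  58  58  58  59  58  56  49  59 102 140
 155 157 158 157 158 158 157 158 157 158 158 158 158 158 158 158 157 158
 157 157 148 114  74  59  59  58  58  58  58  58  73 121 170 190 181 148
 129 131 133 134 134 134 134 135]
[139 139 139 139 139 138 138 138 134 117  88  66  61  59  49  32  30  72
 127 155 160 160 161 160 160 160 160 160 160 160 160 161 160 160 159 159
 160 159 160 159 159 160 160 159 159 158 159 158 159 158 159 159 159 159
 159 158 159 158 159 158 150 120  81  61  58  56  44  44  85 131 153 157
 158 158 158 158 158 158 158 158 158 158 158 158 157 157 158 157 157 157
 158 157 158 157 158 157 157 157 158 158 157 157 158 157 158 157 157 158
 157 158 158 157 148 114  73  58  58  57  58  57  58  66  73  75  72  73
  72  77  99 134 153 157 157 158 157 158 158 157 157 158 158 150 121  86
  69  67  66  67  67  67  65  61  58  57  58  56  75 127 173 189 178 147
 133 138 140 140 141 141 141 141]
```

View pics/c1.png

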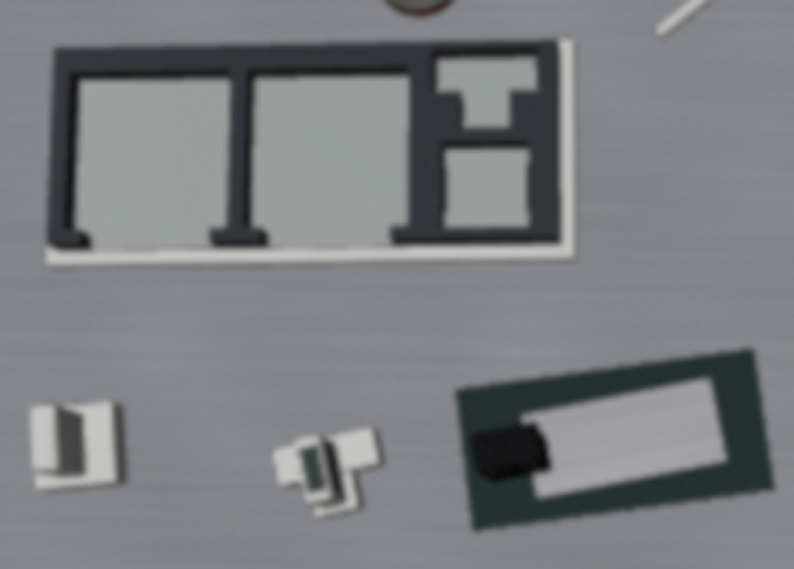

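The crop confirms the choices: the white square-footed pack at crop (78,445), the white T logger at (330,465), and the black-handled lifter on the mat with its blade pointing right at (610,440). In the T cutout the bar is on the far side and the stem faces the robot.

```bash
cat >> h.py <<'E'
def edge(im,a,b,z,n=15,half=4,f=3.45,off=(135,125),trim=.15):
    """points (world xy at plane z) of the strongest intensity step across segment a-b (crop px)"""
    g=cv2.cvtColor(im["pixels"],cv2.COLOR_RGB2GRAY).astype(np.float32)
    a=np.array(a)/f+off; b=np.array(b)/f+off; t=(b-a)/np.linalg.norm(b-a); nn=np.array([-t[1],t[0]])
    s=np.arange(-half,half+.01,.1); P=[]
    for k in np.linspace(trim,1-trim,n):
        q=a+k*(b-a)+s[:,None]*nn
        pr=cv2.remap(g,q[:,0].astype(np.float32)[None]-.0,q[:,1].astype(np.float32)[None],cv2.INTER_LINEAR)[0]
        lo,hi=pr.min(),pr.max(); m=(lo+hi)/2
        i=np.where(np.diff(np.sign(pr-m))!=0)[0]
        if len(i): 
            j=i[np.argmin(abs(s[i]))]; P.append(ray(im,*(q[j]),z)[:2])
    P=np.array(P); vx,vy,x0,y0=cv2.fitLine(P.astype(np.float32),cv2.DIST_HUBER,0,.01,.01).ravel()
    return np.array([x0,y0]),np.array([vx,vy])
E
python3 - <<'E'
from h import *
im=cam("top")
E={'r1L':((80,80),(72,225),.014),'r1R':((231,80),(228,225),.034),'r1T':((80,77),(228,74),.014),
'r0L':((253,75),(249,228),.014),'r0R':((410,75),(408,225),.034),'r0T':((253,73),(408,73),.014),
'sL':((447,150),(445,225),.014),'sR':((529,150),(529,222),.034),'sT':((447,150),(529,150),.014),'sB':((447,228),(529,228),.034),
'tT':((437,57),(537,57),.014),'tB':((465,129),(510,129),.034),'tbL':((437,58),(437,90),.014),'tbR':((537,58),(537,92),.034),'tsL':((463,95),(463,127),.014),'tsR':((511,95),(510,127),.034)}
for k,v in E.items():
    p,d=edge(im,*v); 
    ang=np.degrees(np.arctan2(d[1],d[0]))%180
    print(k,p.round(4),round(ang,2))
p=im["pixels"]; g=p.min(2)
m=(g>160).astype(np.uint8)
for n,(x0,y0,x1,y1) in {'cold':(140,235,175,272),'log':(210,243,250,278),'plate':(380,170,450,240)}.items():
    mm=np.zeros_like(m); mm[y0:y1,x0:x1]=m[y0:y1,x0:x1] if n!='plate' else (g[y0:y1,x0:x1]>150)
    cs,_=cv2.findContours(mm,cv2.RETR_EXTERNAL,cv2.CHAIN_APPROX_NONE); c=np.vstack([c for c in cs if len(c)>20])
    z=.032 if n=='plate' else .024
    w=np.array([ray(im,*q[0],z)[:2] for q in c],np.float32); r=cv2.minAreaRect(w*1000); print(n,r)
g=p.max(2); hsv=cv2.cvtColor(p,cv2.COLOR_RGB2HSV)
# mat
mm=np.zeros_like(m); mm[215:290,255:370]=1
m2=((g<75)|(False)).astype(np.uint8)*mm
m2=cv2.morphologyEx(m2,cv2.MORPH_CLOSE,np.ones((3,3)))
cs,_=cv2.findContours(m2,cv2.RETR_EXTERNAL,cv2.CHAIN_APPROX_NONE); c=max(cs,key=cv2.contourArea)
print('mat',cv2.minAreaRect(np.array([ray(im,*q[0],.002)[:2]*1000 for q in c],np.float32)))
m3=(g<28).astype(np.uint8)*mm
cs,_=cv2.findContours(m3,cv2.RETR_EXTERNAL,cv2.CHAIN_APPROX_NONE); c=max(cs,key=cv2.contourArea)
print('handle px',cv2.boundingRect(c),cv2.minAreaRect(np.array([ray(im,*q[0],.085)[:2]*1000 for q in c],np.float32)))
m4=((g>120)).astype(np.uint8); q=np.zeros_like(m4); q[228:275,285:348]=m4[228:275,285:348]
cs,_=cv2.findContours(q,cv2.RETR_EXTERNAL,cv2.CHAIN_APPROX_NONE); c=max(cs,key=cv2.contourArea)
print('blade',cv2.minAreaRect(np.array([ray(im,*q[0],.005)[:2]*1000 for q in c],np.float32)))
E
```

```text
r1L [0.6707 0.2767] 1.33
r1R [0.6636 0.1629] 1.48
r1T [0.7262 0.2236] 91.08
r0L [0.6745 0.1528] 1.3
r0R [0.6673 0.0394] 1.32
r0T [0.7298 0.0986] 91.24
sL [0.6489 0.0157] 2.05
sR [ 0.6453 -0.0423] 1.64
sT [ 0.6786 -0.0152] 91.21
sB [ 0.6174 -0.0206] 91.94
tT [ 0.7442 -0.0053] 91.25
tB [ 0.687  -0.0161] 90.67
tbL [0.7307 0.0247] 1.48
tbR [ 0.7239 -0.0473] 3.6
tsL [0.7043 0.0052] 1.09
tsR [ 0.6982 -0.0294] 1.18
cold ((465.3836975097656, 263.0423889160156), (56.51625442504883, 54.1411247253418), 4.053043842315674)
log ((449.9831848144531, 89.52153015136719), (50.46794128417969, 68.03742980957031), 8.515268325805664)
plate ((593.102294921875, -341.9382019042969), (100.57483673095703, 99.17610931396484), 72.28201293945312)
mat ((476.91827392578125, -104.07080841064453), (96.4471435546875, 206.29815673828125), 8.777467727661133)
handle px (272, 249, 21, 15) ((458.4378356933594, -40.67181396484375), (30.63777732849121, 42.429744720458984), 12.260176658630371)
blade ((477.6823425292969, -110.7226791381836), (57.996089935302734, 131.742919921875), 12.240015029907227)
```

```bash
cat >> h.py <<'E'
def plan(wps,s=None):
    """wps: list of (grasp xyz, tool-y yaw deg); prints shift/turn units from the current pose"""
    s=s or ctrl.get_state(); p0=np.array(s["position"]); R0=R.from_rotvec(s["tool_rot"])
    for g,yaw in wps:
        t=np.radians(yaw); y=np.array([np.cos(t),np.sin(t),0]); z=np.array([0,0,-1.]); M=np.column_stack([np.cross(y,z),y,z])
        tcp=np.array(g)+z*ctrl.grasp_offset
        print(np.r_[R0.inv().apply(tcp-p0)/.3,(R0.inv()*R.from_matrix(M)).as_rotvec()/(np.pi/3)].round(3).tolist())
E
python3 - <<'E'
from h import *
im=cam("top"); f=lambda u,v,z:ray(im,135+u/3.45,125+v/3.45,z).round(4)
print('cold grip',f(44.5,437,.074),'foot corners',[f(*c,.024) for c in ((34,406),(114,403),(117,483),(37,488))])
print('log grip',f(311,467,.074),'bar',f(276,468,.024),f(378,447,.024),f(354,508,.024),f(318,514,.024))
print('bottle base',ray(im,257,127,0),'top',ray(im,246,91,.13))
print(proj(im,ctrl.get_state()["position"]))
plan([((.465,.262,.13),94),((.465,.262,.052),94)])
sc=cam("scene"); p=sc["pixels"][205:280,180:280,::-1]; q=sc["pixels"][285:385,390:540,::-1]
cv2.imwrite("pics/c2.png",np.hstack([cv2.resize(p,(400,300),interpolation=3),cv2.resize(q,(400,300),interpolation=3)]))
E
```

```text
cold grip [0.4645 0.2605 0.074 ] foot corners [array([0.4904, 0.2898, 0.024 ]), array([0.4932, 0.2351, 0.024 ]), array([0.4388, 0.2298, 0.024 ]), array([0.4346, 0.284 , 0.024 ])]
log grip [0.4478 0.087  0.074 ] bar [0.4507 0.1223 0.024 ] [0.466  0.0537 0.024 ] [0.4245 0.0684 0.024 ] [0.4201 0.0925 0.024 ]
bottle base [0.7856889  0.03939918 0.        ] top [0.81569544 0.04431356 0.13      ]
(np.float64(-99.85936431632251), np.float64(415.1898614088807))
[-1.316, -0.969, 0.37, -0.001, -0.0, -0.281]
[-1.316, -0.968, 0.63, -0.001, -0.0, -0.281]
```

View pics/c2.png

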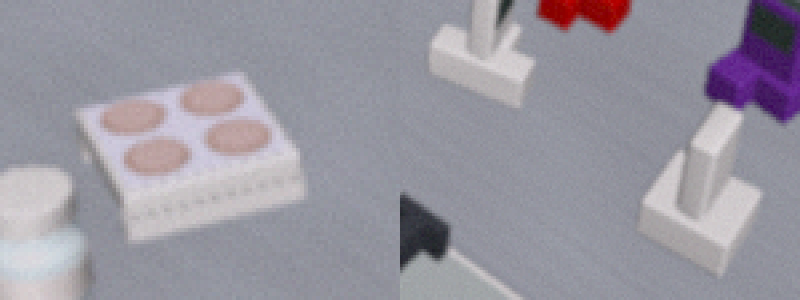

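The left crop shows the plate with a solid runner side at lower right, facing +y, so its tunnel runs along the axis at about -18°. The right crop shows the cold pack at (700,190), with its grip as expected.

Call:
jog_arm(
  moves=[-0.8,-0.6,0.1,0,0,-0.281,1,-0.8,-0.6,0.1,0,0,-0.281,1,-0.8,-0.6,0.1,0,0,-0.281,1,-0.8,-0.6,0.1,0,0,-0.281,1,-0.8,-0.6,0.1,0,0,-0.281,1,-0.8,-0.6,0.1,0,0,-0.281,1,-0.8,-0.6,0.1,0,0,-0.281,1,-0.8,-0.6,0.1,0,0,-0.281,1],
  newtons=25,
)

```text
time: 1.3
position: [0.3374, 0.4062, 0.1927]
tool_rot: [0.114, -3.139, -0.001]
ft_force: [-1.2, -0.5, -0.8]
grip_width: 1.001
grip_force: 0.0
```

```bash
python3 -c "
from h import *
plan([((.465,.262,.13),94),((.465,.262,.055),94)])"
```

```text
[-0.389, -0.51, 0.271, 0.001, -0.0, 0.003]
[-0.389, -0.511, 0.521, 0.001, -0.0, 0.003]
```

Call:
jog_arm(
  moves=[-0.389,-0.51,0.271,0,0,0.003,1,-0.389,-0.51,0.271,0,0,0.003,1,-0.389,-0.51,0.271,0,0,0.003,1,-0.389,-0.51,0.271,0,0,0.003,1,-0.389,-0.51,0.271,0,0,0.003,1,-0.389,-0.51,0.4,0,0,0.003,1,-0.389,-0.51,0.521,0,0,0.003,1,-0.389,-0.51,0.521,0,0,0.003,1],
)

```text
time: 2.3
position: [0.4625, 0.2615, 0.0344]
tool_rot: [0.11, -3.135, 0.003]
ft_force: [-0.6, -0.3, 1.0]
grip_width: 1.0
grip_force: 0.0
```

Call:
jog_arm(
  moves=[0,0,0,0,0,0,-1,0,0,0,0,0,0,-1,0,0,0,0,0,0,-1,0,0,0,0,0,0,-1,0,0,0,0,0,0,-1,0,0,-0.1,0,0,0,-1,0,0,-0.2,0,0,0,-1,0,0,-0.3,0,0,0,-1],
)

```text
time: 3.3
position: [0.4657, 0.26, 0.1272]
tool_rot: [0.104, -3.14, 0.0]
ft_force: [-0.3, 0.2, 0.0]
grip_width: 0.177
grip_force: 0.0
```

```bash
python3 -c "
from h import *
s=ctrl.get_state(); print(s['grip_width'],s['grip_force'],s['position'])
plan([((.648,-.0133,.16),91.3)])"
```

```text
0.17675343460007067 0.0 [0.46571728 0.26000627 0.12715102]
[-0.546, -0.949, -0.047, -0.0, -0.0, 0.042]
```

```bash
python3 -c "
from h import *
a=cam('top'); b=cam('scene'); print(ctrl.get_state()['grip_width'])
p=proj(b,(.465,.262,.06)); print(p)
x,y=int(p[0]),int(p[1])
cv2.imwrite('pics/d1.png',np.hstack([cv2.resize(a['pixels'][210:300,110:210,::-1],(400,360),interpolation=3),cv2.resize(b['pixels'][y-90:y+90,x-100:x+100,::-1],(400,360),interpolation=3)]))"
```

```text
0.07954543122770202
(np.float64(505.5606883576745), np.float64(332.14704303207145))
```

View pics/d1.png

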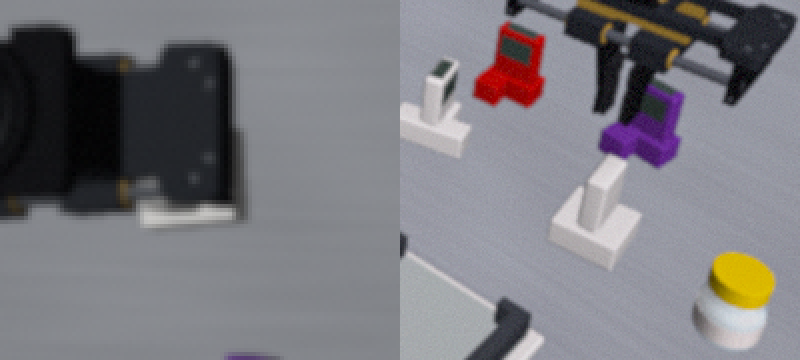

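The fingers close more slowly than I allowed for, so I lifted too early. The pack still stands untouched below the gripper. I'll go down again and close for longer.

Call:
jog_arm(
  moves=[0,0,0,0,0,0,0.3,0,0,0,0,0,0,0.3,0,0,0,0,0,0,0.3,0,0,0,0,0,0,0.3,0,0,0.1,0,0,0,0.3,0,0,0.2,0,0,0,0.3,0,0,0.3,0,0,0,0.3,0,0,0.3,0,0,0,0.3],
)

```text
time: 4.4
position: [0.4638, 0.2589, 0.034]
tool_rot: [0.104, -3.135, 0.005]
ft_force: [0.1, 0.2, -0.1]
grip_width: 0.647
grip_force: 0.0
```

Call:
jog_arm(
  moves=[0,0,0,0,0,0,-1,0,0,0,0,0,0,-1,0,0,0,0,0,0,-1,0,0,0,0,0,0,-1,0,0,0,0,0,0,-1,0,0,0,0,0,0,-1,0,0,0,0,0,0,-1,0,0,0,0,0,0,-1],
)

```text
time: 5.4
position: [0.4662, 0.2608, 0.0368]
tool_rot: [-0.105, 3.139, 0.002]
ft_force: [-0.3, 1.9, 5.0]
grip_width: 0.205
grip_force: 25.0
```

```bash
python3 -c "
from h import *
s=ctrl.get_state(); print(s['grip_width'],s['grip_force'],s['position'])
plan([((.465,.262,.14),94),((.65,-.0133,.14),91.3)])"
```

```text
0.2052023658891541 25.00299542558423 [0.46615053 0.26077239 0.03676642]
[0.003, 0.005, -0.282, 0.001, 0.001, -0.003]
[-0.551, -0.952, -0.282, 0.001, 0.001, 0.042]
```

Call:
jog_arm(
  moves=[0,0,-0.15,0,0,0,-1,0,0,-0.282,0,0,0,-1,-0.11,-0.19,-0.282,0,0,0.042,-1,-0.22,-0.38,-0.282,0,0,0.042,-1,-0.33,-0.57,-0.282,0,0,0.042,-1,-0.44,-0.76,-0.282,0,0,0.042,-1,-0.551,-0.952,-0.282,0,0,0.042,-1,-0.551,-0.952,-0.282,0,0,0.042,-1],
)

```text
time: 6.4
position: [0.6498, -0.0208, 0.1197]
tool_rot: [0.024, -3.14, 0.007]
ft_force: [-0.3, 0.1, -0.5]
grip_width: 0.205
grip_force: 25.0
```

Call:
jog_arm(
  moves=[0,0,0,0,0,0,-1,0,0,0,0,0,0,-1,0,0,0,0,0,0,-1,0,0,0,0,0,0,-1,0,0,0,0,0,0,-1,0,0,0,0,0,0,-1,0,0,0,0,0,0,-1,0,0,0,0,0,0,-1],
)

```text
time: 7.4
position: [0.6497, -0.0139, 0.1209]
tool_rot: [-0.035, 3.141, 0.0]
ft_force: [-0.7, 0.7, -0.4]
grip_width: 0.206
grip_force: 25.0
```

```bash
python3 -c "
from h import *
s=ctrl.get_state(); print(s['grip_width'],s['grip_force'],s['position'],s['tool_rot'])
plan([((.648,-.0133,.14),91.3)])
a=cam('top'); b=cam('scene')
p=proj(b,(.648,-.0133,.08)); q=proj(a,(.648,-.0133,.08)); print(p,q)
x,y=int(p[0]),int(p[1]); u,v=int(q[0]),int(q[1]); print(x,y,u,v)
cv2.imwrite('pics/d2.png',np.hstack([cv2.resize(a['pixels'][v-45:v+45,u-50:u+50,::-1],(400,360),interpolation=3),cv2.resize(b['pixels'][y-45:y+45,x-50:x+50,::-1],(400,360),interpolation=3)]))"
```

```text
0.2056869693225343 24.999598443228024 [ 0.64966874 -0.01392796  0.12085028] [-3.49647866e-02  3.14139048e+00  2.36634485e-05]
[0.006, 0.002, -0.001, 0.0, 0.0, -0.0]
(np.float64(307.96753465275964), np.float64(295.2536178425316)) (np.float64(272.69824325281695), np.float64(172.23434610790108))
307 295 272 172
```

View pics/d2.png

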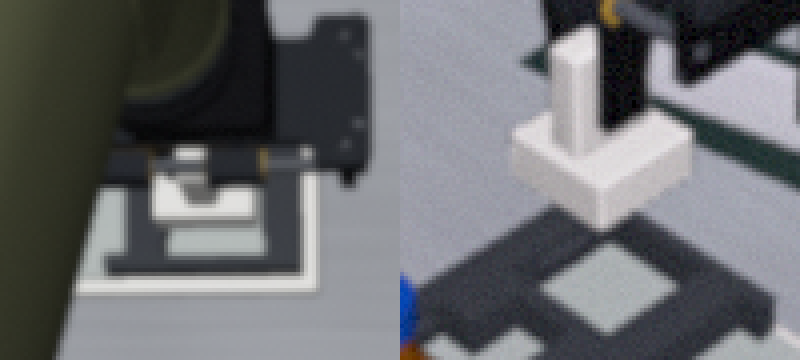

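```bash
python3 -c "
from h import *
a=cam('top'); b=cam('scene')
f=lambda u,v,z:ray(b,257+(u-400)/4,250+v/4,z)[:2].round(4)
L,N,Rr=f(513,130,.108),f(603,188,.108),f(692,133,.108); print('top',L,N,Rr,(L+Rr)/2)
L,N,Rr=f(515,182,.084),f(603,230,.084),f(690,178,.084); print('bot',L,N,Rr,(L+Rr)/2)
print('cutout near rim',f(607,335,.034),'far floor',f(607,240,.014))
g=cv2.cvtColor(a['pixels'],cv2.COLOR_RGB2GRAY)
print(g[174:190,265],g[174:190,280],g[179,252:294])
print([ray(a,u,179,.108).round(4)[:2] for u in (260,286)],ray(a,270,181,.108))
"
```

```text
top [ 0.6762 -0.039 ] [0.6756 0.0167] [0.623  0.0151] [ 0.6496  -0.01195]
bot [ 0.6793 -0.0353] [0.6741 0.0145] [0.6234 0.0146] [ 0.65135 -0.01035]
cutout near rim [0.679  0.0214] far floor [ 0.62   -0.0429]
[222 224 225 225 225 224 212 170 120 115 140 160 170 177 178 172] [178 219 224 224 224 221 203 158 117 127 159 179 184 184 184 176] [160 118  78  65  64  63  65 104 179 218 223 223 223 224 223 223 220 217
 215 215 214 214 215 217 220 222 222 222 221 222 222 220 204 162 133 109
  78  64  63  64  64  64]
[array([0.6244, 0.0104]), array([ 0.6251, -0.0464])] [ 0.62020211 -0.01159628  0.108     ]
```

Call:
jog_arm(
  moves=[0.002,0.006,0.05,0,0,0,-1,0.002,0.006,0.1,0,0,0,-1,0.002,0.006,0.13,0,0,0,-1,0.002,0.006,0.15,0,0,0,-1,0.002,0.006,0.16,0,0,0,-1,0.002,0.006,0.17,0,0,0,-1,0.002,0.006,0.18,0,0,0,-1,0.002,0.006,0.185,0,0,0,-1],
)

```text
time: 8.6
position: [0.6491, -0.012, 0.0654]
tool_rot: [-0.035, 3.141, 0.0]
ft_force: [-0.4, 0.4, 0.9]
grip_width: 0.205
grip_force: 25.0
```

Call:
jog_arm(
  moves=[0,0,0.01,0,0,0,-1,0,0,0.02,0,0,0,-1,0,0,0.03,0,0,0,-1,0,0,0.04,0,0,0,-1,0,0,0.046,0,0,0,-1,0,0,0.05,0,0,0,-1,0,0,0.053,0,0,0,-1,0,0,0.053,0,0,0,-1],
)

```text
time: 9.6
position: [0.6489, -0.0118, 0.0509]
tool_rot: [0.035, -3.141, -0.001]
ft_force: [-3.3, 2.5, 8.6]
grip_width: 0.205
grip_force: 25.0
```

Call:
jog_arm(
  moves=[0,0,0,0,0,0,0.3,0,0,0,0,0,0,0.3,0,0,0,0,0,0,0.3,0,0,0,0,0,0,0.3,0,0,-0.1,0,0,0,0.3,0,0,-0.25,0,0,0,0.3,0.2,0.1,-0.3,0,0,0,0.3,0.4,0.2,-0.3,0,0,0,0.3],
)

```text
time: 10.6
position: [0.5375, 0.0409, 0.1406]
tool_rot: [-0.033, 3.138, 0.0]
ft_force: [-0.2, 1.3, 0.7]
grip_width: 0.648
grip_force: 0.0
```

```bash
python3 -c "
from h import *
a=cam('top'); b=cam('scene')
cv2.imwrite('pics/d3.png',np.hstack([cv2.resize(a['pixels'][130:290,140:340,::-1],(400,320),interpolation=3),cv2.resize(b['pixels'][255:375,300:450,::-1],(400,320),interpolation=3)]))
plan([((.447,.0865,.12),102),((.447,.0865,.055),102)])"
```

```text
[0.274, 0.148, 0.124, 0.004, -0.006, -0.174]
[0.273, 0.148, 0.341, 0.004, -0.006, -0.174]
```

View pics/d3.png

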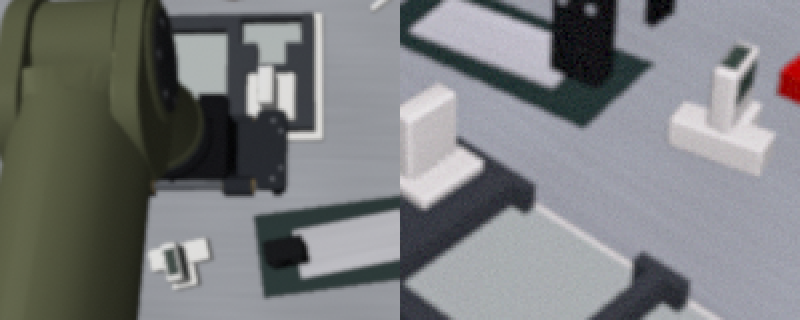

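The cold pack sits low in the square cutout at crop (425,160). The logger is still where it was, at px (228,261).

Call:
jog_arm(
  moves=[0.13,0.07,0.124,0,0,-0.174,0.3,0.274,0.148,0.124,0,0,-0.174,0.3,0.274,0.148,0.124,0,0,-0.174,0.3,0.274,0.148,0.124,0,0,-0.174,0.3,0.274,0.148,0.25,0,0,-0.174,0.3,0.274,0.148,0.341,0,0,-0.174,0.3,0.274,0.148,0.341,0,0,-0.174,0.3,0.274,0.148,0.341,0,0,-0.174,-1],
)

```text
time: 11.7
position: [0.4558, 0.0828, 0.038]
tool_rot: [-0.319, 3.124, -0.0]
ft_force: [0.4, 0.0, -0.9]
grip_width: 0.598
grip_force: 0.0
```

Call:
jog_arm(
  moves=[0,0,0,0,0,0,-1,0,0,0,0,0,0,-1,0,0,0,0,0,0,-1,0,0,0,0,0,0,-1,0,0,0,0,0,0,-1,0,0,0,0,0,0,-1,0,0,0,0,0,0,-1,0,0,0,0,0,0,-1],
)

```text
time: 12.7
position: [0.4546, 0.0839, 0.0374]
tool_rot: [-0.321, 3.124, 0.001]
ft_force: [-1.3, 2.2, 6.0]
grip_width: 0.201
grip_force: 25.0
```

```bash
python3 -c "
from h import *
s=ctrl.get_state(); print(s['grip_width'],s['grip_force'],s['position'])
plan([((.447,.0865,.18),102),((.717,-.0102,.18),91.3),((.717,-.0102,.14),91.3)])"
```

```text
0.20129614657253173 25.000103597994894 [0.4545759  0.08385843 0.0374417 ]
[0.023, 0.014, -0.413, 0.001, 0.001, -0.004]
[-0.793, -0.485, -0.413, 0.001, 0.001, 0.174]
[-0.793, -0.485, -0.279, 0.001, 0.001, 0.174]
```

Call:
jog_arm(
  moves=[0,0,-0.2,0,0,0,-1,0,0,-0.413,0,0,0,-1,-0.16,-0.1,-0.413,0,0,0.04,-1,-0.32,-0.2,-0.413,0,0,0.08,-1,-0.48,-0.3,-0.413,0,0,0.12,-1,-0.64,-0.4,-0.413,0,0,0.15,-1,-0.812,-0.493,-0.413,0,0,0.174,-1,-0.812,-0.493,-0.35,0,0,0.174,-1],
)

```text
time: 13.7
position: [0.7256, -0.0158, 0.1395]
tool_rot: [-0.031, 3.141, -0.008]
ft_force: [-1.1, -1.2, -1.0]
grip_width: 0.202
grip_force: 25.0
```

Call:
jog_arm(
  moves=[0,0,0.04,0,0,0,-1,0,0,0.04,0,0,0,-1,0,0,0.04,0,0,0,-1,0,0,0.04,0,0,0,-1,0,0,0.04,0,0,0,-1,0,0,0.04,0,0,0,-1,0,0,0.04,0,0,0,-1,0,0,0.04,0,0,0,-1],
)

```text
time: 14.7
position: [0.7228, -0.0121, 0.1299]
tool_rot: [0.035, -3.141, -0.0]
ft_force: [0.2, 0.1, -2.3]
grip_width: 0.206
grip_force: 25.0
```

```bash
python3 -c "
from h import *
s=ctrl.get_state(); print(s['position'],s['tool_rot'])
a=cam('top'); b=cam('scene')
p=proj(b,(.716,-.0117,.09)); q=proj(a,(.716,-.0117,.09))
x,y=int(p[0]),int(p[1]); u,v=int(q[0]),int(q[1]); print(x,y,u,v)
cv2.imwrite('pics/d4.png',np.hstack([cv2.resize(a['pixels'][v-45:v+45,u-50:u+50,::-1],(400,360),interpolation=3),cv2.resize(b['pixels'][y-45:y+45,x-50:x+50,::-1],(400,360),interpolation=3)]))"
```

```text
[ 0.7227606  -0.01210755  0.12991744] [ 3.51240493e-02 -3.14134313e+00 -3.42461508e-05]
277 308 272 141
```

View pics/d4.png

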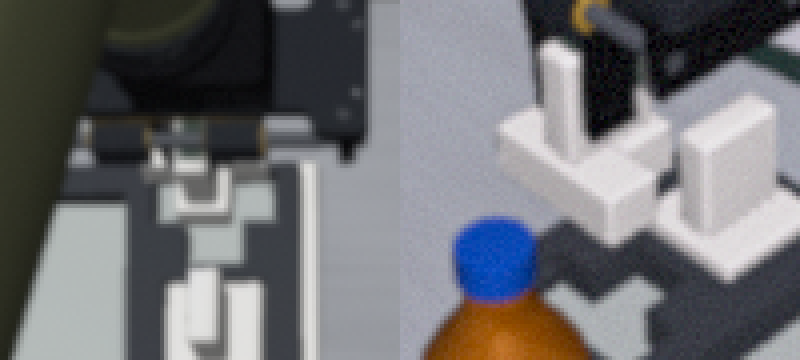

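```bash
python3 -c "
from h import *
a=cam('top'); b=cam('scene')
f=lambda u,v,z:ray(b,227+(u-400)/4,263+v/4,z)[:2].round(4)
L,N,Rr=f(500,117,.1165),f(611,190,.1165),f(658,163,.1165); print('top',L,N,Rr,(L+N)/2)
L,N=f(500,165,.0925),f(612,243,.0925); print('bot',L,N,(L+N)/2)
g=cv2.cvtColor(a['pixels'],cv2.COLOR_RGB2GRAY)
print(g[138:158,268],g[138:158,276],'row147',g[147,258:288])
print(ray(a,272,148.5,.1165),[ray(a,u,147,.1165)[:2] for u in (266,279)])
"
```

```text
top [ 0.7398 -0.0472] [0.7371 0.0196] [0.713  0.0197] [ 0.73845 -0.0138 ]
bot [ 0.7416 -0.0476] [0.7396 0.0216] [ 0.7406 -0.013 ]
[195 150 111 105 116 130 144 163 190 210 198 155 113 100  97  91  80  73
  71  71] [128 153 159 161 163 163 166 176 191 205 194 151 112 113 148 176 183 184
 183 184] row147 [ 62  57  60 101 152 177 184 190 209 218 210 196 188 187 187 186 185 188
 205 213 192 154 155 175 182 183 182 182 183 183]
[ 0.69070442 -0.01487785  0.1165    ] [array([ 0.6939479 , -0.00164552]), array([ 0.69426426, -0.03008577])]
```

```bash
python3 -c "
from h import *
a=cam('top'); b=cam('scene')
o=(227,263)
print('scene bar bottom front',edge(b,(100,165),(212,243),.0925,f=4,off=o,half=2.5))
print('scene bar left-top back? y-end',edge(b,(212,243),(256,212),.0925,f=4,off=o,half=2.5))
print('pack placed front(+x) foot edge',edge(b,(258,222),(326,278),.038,f=4,off=o,half=2))
q=(222,96)
print('top stem end',edge(a,(178,212),(228,214),.1165,f=4,off=q,half=2.5,trim=.2))
print('top stem L,R',edge(a,(176,185),(176,210),.1165,f=4,off=q,half=2)[0],edge(a,(230,175),(230,208),.1165,f=4,off=q,half=2)[0])
print('top pack foot y edges',edge(a,(168,290),(168,350),.038,f=4,off=q,half=2)[0],edge(a,(262,290),(262,350),.038,f=4,off=q,half=2)[0])
print('T stem end rim now',edge(a,(192,263),(243,263),.034,f=4,off=q,half=2)[0])
"
```

```text
scene bar bottom front (array([ 0.7418265, -0.0096259], dtype=float32), array([0.01406071, 0.9999011 ], dtype=float32))
scene bar left-top back? y-end (array([0.7289929 , 0.02211922], dtype=float32), array([0.99851364, 0.05450208], dtype=float32))
pack placed front(+x) foot edge (array([6.7997563e-01, 4.8839935e-04], dtype=float32), array([0.04786231, 0.9988539 ], dtype=float32))
top stem end (array([ 0.6896787 , -0.01598748], dtype=float32), array([ 0.04475977, -0.9989978 ], dtype=float32))
top stem L,R [ 0.69763374 -0.00230264] [ 0.7008609  -0.02919946]
top pack foot y edges [0.65019345 0.0142838 ] [ 0.65233856 -0.04214423]
T stem end rim now [ 0.6861665  -0.01460081]
```

Call:
jog_arm(
  moves=[0,0.007,0.05,0,0,0,-1,0,0.007,0.1,0,0,0,-1,0,0.007,0.15,0,0,0,-1,0,0.007,0.18,0,0,0,-1,0,0.007,0.195,0,0,0,-1,0,0.007,0.205,0,0,0,-1,0,0.007,0.215,0,0,0,-1,0,0.007,0.215,0,0,0,-1],
)

```text
time: 16.0
position: [0.7231, -0.0097, 0.0658]
tool_rot: [-0.035, 3.141, 0.001]
ft_force: [-0.1, -0.9, -0.6]
grip_width: 0.207
grip_force: 25.0
```

Call:
jog_arm(
  moves=[0,0,0.01,0,0,0,-1,0,0,0.02,0,0,0,-1,0,0,0.03,0,0,0,-1,0,0,0.04,0,0,0,-1,0,0,0.046,0,0,0,-1,0,0,0.05,0,0,0,-1,0,0,0.053,0,0,0,-1,0,0,0.053,0,0,0,-1],
)

```text
time: 17.0
position: [0.7226, -0.0098, 0.0516]
tool_rot: [0.035, -3.141, -0.001]
ft_force: [-5.4, 1.7, 8.9]
grip_width: 0.203
grip_force: 25.0
```

Call:
jog_arm(
  moves=[0,0,0,0,0,0,0.3,0,0,0,0,0,0,0.3,0,0,0,0,0,0,0.3,0,0,0,0,0,0,0.3,0,0,-0.15,0,0,0,0.3,0,0,-0.35,0,0,0,0.3,0.2,0.1,-0.4,0,0,0.2,0.3,0.4,0.2,-0.4,0,0,0.4,0.3],
)

```text
time: 18.0
position: [0.6114, 0.0427, 0.1712]
tool_rot: [0.562, 3.087, 0.002]
ft_force: [-0.6, 1.1, 1.1]
grip_width: 0.648
grip_force: 0.0
```

Call:
jog_arm(
  moves=[0.1,0.2,0,0,0,0.2,0.5,0.2,0.4,0,0,0,0.4,0.5,0.2,0.4,0,0,0,0.4,0.5,0.2,0.4,0,0,0,0.4,0.5,0.2,0.4,0,0,0,0.4,0.5,0.2,0.4,0,0,0,0.4,0.5,0.2,0.4,0,0,0,0.4,0.5,0.2,0.4,0,0,0,0.4,0.5],
)

```text
time: 19.0
position: [0.5964, 0.1755, 0.1694]
tool_rot: [1.183, 2.91, 0.0]
ft_force: [0.9, -0.7, 0.6]
grip_width: 0.75
grip_force: 0.0
```

```bash
python3 -c "
from h import *
a=cam('top'); b=cam('scene'); s=ctrl.get_state(); print(s['position'],s['tool_rot'])
cv2.imwrite('pics/d5.png',np.hstack([cv2.resize(a['pixels'][120:280,240:440,::-1],(400,320),interpolation=3),cv2.resize(b['pixels'][240:360,220:370,::-1],(400,320),interpolation=3)]))
plan([((.461,-.039,.16),12.2),((.461,-.039,.057),12.2)])"
```

```text
[0.59626877 0.1758174  0.16938569] [1.18247793e+00 2.91055097e+00 1.24368439e-04]
[-0.176, -0.828, 0.094, 0.0, -0.0, 0.56]
[-0.176, -0.828, 0.437, 0.0, -0.0, 0.56]
```

View pics/d5.png

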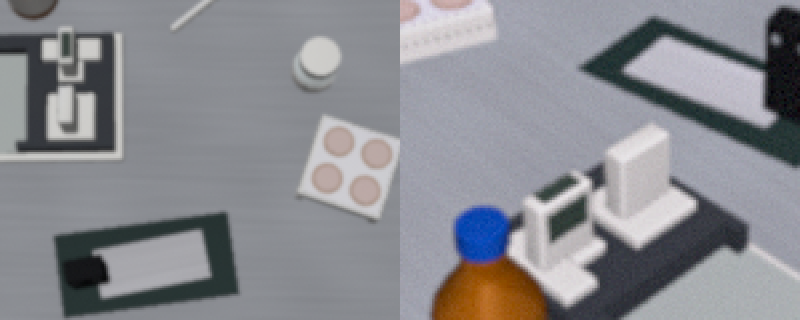

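Both parts are seated: the logger in the T, and the cold pack in the square nearer the robot. The plate at crop (350,165) shows its runner ends at (300,195) and (372,218), which confirms the tunnel axis. Next is the lifter.

```bash
python3 -c "
from h import *
a=cam('top'); o=(240,120)
T=edge(a,(105,245),(200,229),.005,f=2,off=o); B=edge(a,(112,296),(210,277),.005,f=2,off=o); P=edge(a,(204,231),(211,275),.005,f=2,off=o)
for e in (T,B,P): print(e,np.degrees(np.arctan2(e[1][1],e[1][0])))
d=T[1]*np.sign(-T[1][1])+B[1]*np.sign(-B[1][1]); d/=np.linalg.norm(d)
n=np.array([-d[1],d[0]]); c=(T[0]@n+B[0]@n)/2; print('width',T[0]@n-B[0]@n)
tip=d*(P[0]@d)+n*c; h=tip-.140*d; yaw=np.degrees(np.arctan2(d[1],d[0])); print('tip',tip,'handle',h,'blade',tip-.045*d,'yaw',yaw)
plan([((*(h+[0,.002]),.16),yaw+90),((*(h+[0,.002]),.057),yaw+90)])
# plate at top face z .032 edges
for k,(p,q) in {'up':((326,118),(396,137)),'left':((323,119),(302,185)),'bot':((303,189),(376,211)),'right':((399,142),(382,205))}.items():
    e=edge(a,p,q,.032,f=2,off=o,half=3); print(k,e[0],np.degrees(np.arctan2(e[1][1],e[1][0])))
"
```

```text
(array([ 0.5086962, -0.1123768], dtype=float32), array([ 0.21211681, -0.9772443 ], dtype=float32)) -77.75356
(array([ 0.44785395, -0.11183304], dtype=float32), array([ 0.21090414, -0.97750676], dtype=float32)) -77.82465
(array([ 0.49137345, -0.17607374], dtype=float32), array([0.9776019 , 0.21046281], dtype=float32)) 12.149476
width 0.05935073
tip [ 0.49208504 -0.17591974] handle [ 0.46247357 -0.03908713] blade [ 0.48256707 -0.13193783] yaw -77.78911
[-0.176, -0.82, 0.094, 0.0, -0.0, 0.56]
[-0.176, -0.82, 0.437, 0.0, -0.0, 0.56]
up [ 0.6397197  -0.35595587] 72.14923
left [ 0.60719436 -0.29483137] -17.843077
bot [ 0.5491428  -0.32894728] 83.29823
right [ 0.58304703 -0.39041054] -18.211351
```

Call:
jog_arm(
  moves=[-0.035,-0.16,0.094,0,0,0.11,0.5,-0.07,-0.33,0.094,0,0,0.22,0.5,-0.105,-0.49,0.094,0,0,0.34,0.5,-0.14,-0.66,0.094,0,0,0.45,0.5,-0.176,-0.82,0.094,0,0,0.56,0.5,-0.176,-0.82,0.094,0,0,0.56,0.5,-0.176,-0.82,0.094,0,0,0.56,0.5,-0.176,-0.82,0.094,0,0,0.56,0.5],
)

```text
time: 20.15
position: [0.4631, -0.036, 0.1412]
tool_rot: [1.97, 2.447, -0.0]
ft_force: [0.4, -0.9, 0.1]
grip_width: 0.75
grip_force: 0.0
```

Call:
jog_arm(
  moves=[0,0,0,0,0,0,0.5,0,0,0,0,0,0,0.5,0,0,0.1,0,0,0,0.5,0,0,0.2,0,0,0,0.5,0,0,0.3,0,0,0,0.5,0,0,0.343,0,0,0,0.5,0,0,0.343,0,0,0,0.5,0,0,0.343,0,0,0,-1],
)

```text
time: 21.15
position: [0.4635, -0.037, 0.0392]
tool_rot: [1.972, 2.444, 0.002]
ft_force: [-0.6, -0.3, 0.3]
grip_width: 0.702
grip_force: 0.0
```

Call:
jog_arm(
  moves=[0,0,0,0,0,0,-1,0,0,0,0,0,0,-1,0,0,0,0,0,0,-1,0,0,0,0,0,0,-1,0,0,0,0,0,0,-1,0,0,0,0,0,0,-1,0,0,0,0,0,0,-1,0,0,0,0,0,0,-1],
  newtons=50,
)

```text
time: 22.15
position: [0.4627, -0.037, 0.0384]
tool_rot: [1.973, 2.445, 0.001]
ft_force: [-0.4, 1.4, 3.3]
grip_width: 0.293
grip_force: 50.0
```

```bash
python3 -c "
from h import *
s=ctrl.get_state(); print(s['position'],s['tool_rot'],s['grip_width'],s['grip_force'],s['joint_positions'])
R0=R.from_rotvec(s['tool_rot']).as_matrix(); print(R0.round(4))
plan([((.40,-.275,.12),72)])"
```

```text
[ 0.46269741 -0.0369839   0.03838393] [1.97283406e+00 2.44478630e+00 5.01277930e-04] 0.29335835279814204 49.997192113660276 [-0.69012683  0.12733257  0.75554202  2.12302264 -0.10924159  0.92826227
  0.33982503]
[[-2.113e-01  9.774e-01  3.000e-04]
 [ 9.774e-01  2.113e-01  2.000e-04]
 [ 1.000e-04  3.000e-04 -1.000e+00]]
[-0.731, -0.372, -0.21, 0.0, 0.0, -0.997]
```

```bash
python3 -c "
from h import *
a=cam('top')
hsv=cv2.cvtColor(a['pixels'],cv2.COLOR_RGB2HSV); S=(hsv[...,1]>150)
for n,(x0,y0,x1,y1) in {'turq':(345,325,435,390),'red':(435,275,525,340)}.items():
    ys,xs=np.where(S[y0:y1,x0:x1]); c=np.stack([xs+x0,ys+y0],1).astype(np.float32); r=cv2.boxPoints(cv2.minAreaRect(c))
    print(n,[(q.round(0).tolist(),ray(a,*q,.003)[:2].round(3).tolist(),ray(a,*q,.085)[:2].round(3).tolist()) for q in r])
plan([((.3923,-.2745,.15),72),((.3923,-.2745,.060),72)])
"
```

```text
turq [([352.0, 365.0], [0.218, -0.201], [0.23, -0.196]), ([413.0, 326.0], [0.308, -0.341], [0.313, -0.325]), ([426.0, 346.0], [0.264, -0.37], [0.272, -0.351]), ([365.0, 385.0], [0.174, -0.23], [0.19, -0.223])]
red [([440.0, 316.0], [0.332, -0.403], [0.336, -0.382]), ([504.0, 269.0], [0.444, -0.554], [0.438, -0.521]), ([519.0, 289.0], [0.398, -0.587], [0.396, -0.551]), ([455.0, 336.0], [0.287, -0.436], [0.294, -0.412])]
[-0.724, -0.396, -0.31, 0.0, 0.0, -0.997]
[-0.724, -0.397, -0.01, 0.0, 0.0, -0.997]
```

Call:
jog_arm(
  moves=[0,0,-0.15,0,0,0,-1,0,0,-0.31,0,0,0,-1,-0.12,-0.066,-0.31,0,0,-0.166,-1,-0.24,-0.13,-0.31,0,0,-0.332,-1,-0.36,-0.2,-0.31,0,0,-0.5,-1,-0.48,-0.265,-0.31,0,0,-0.664,-1,-0.6,-0.33,-0.31,0,0,-0.83,-1,-0.724,-0.396,-0.31,0,0,-0.997,-1],
  newtons=60,
)

```text
time: 23.2
position: [0.393, -0.2695, 0.1306]
tool_rot: [-0.522, -3.097, -0.002]
ft_force: [0.7, 0.2, -1.9]
grip_width: 0.295
grip_force: 60.0
```

Call:
jog_arm(
  moves=[0,0,0.1,0,0,0,-1,0,0,0.15,0,0,0,-1,0,0,0.2,0,0,0,-1,0,0,0.2,0,0,0,-1,0,0,0.2,0,0,0,-1,0,0,0.2,0,0,0,-1,0,0,0.2,0,0,0,-1,0,0,0.2,0,0,0,-1],
)

```text
time: 24.2
position: [0.3944, -0.2685, 0.0713]
tool_rot: [0.53, 3.096, 0.001]
ft_force: [-0.1, 0.1, -1.9]
grip_width: 0.295
grip_force: 60.0
```

```bash
python3 -c "
from h import *
s=ctrl.get_state(); print(s['position'],s['tool_rot'],s['grip_width'],s['grip_force'])
a=cam('top'); b=cam('scene')
cv2.imwrite('pics/d6.png',np.hstack([cv2.resize(a['pixels'][165:285,315:465,::-1],(400,320),interpolation=3),cv2.resize(b['pixels'][175:295,180:330,::-1],(400,320),interpolation=3)]))
plan([((.3923,-.2745,.0595),72)])"
```

```text
[ 0.39438648 -0.26849143  0.07131055] [5.29878621e-01 3.09629202e+00 1.31968981e-03] 0.2948473703580069 59.99708991497755
[-0.001, -0.021, 0.101, 0.001, -0.0, -0.024]
```

View pics/d6.png

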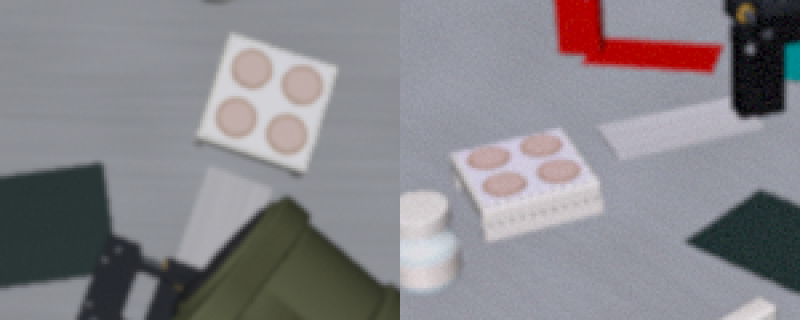

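Top crop: the blade at (225,215) points at the plate at (270,100), about 6 mm to its left. I'll correct for that while lowering.

Call:
jog_arm(
  moves=[0,-0.021,0,0,0,-0.024,-1,0,-0.021,0.03,0,0,-0.024,-1,0,-0.021,0.06,0,0,-0.024,-1,0,-0.021,0.08,0,0,-0.024,-1,0,-0.021,0.09,0,0,-0.024,-1,0,-0.021,0.1,0,0,-0.024,-1,0,-0.021,0.1,0,0,-0.024,-1,0,-0.021,0.1,0,0,-0.024,-1],
)

```text
time: 25.3
position: [0.3922, -0.2745, 0.0412]
tool_rot: [-0.491, -3.103, -0.001]
ft_force: [0.5, 0.7, -1.6]
grip_width: 0.293
grip_force: 60.0
```

```bash
python3 -c "
from h import *
s=ctrl.get_state(); print(s['position'],s['tool_rot'],s['ft_force'])
plan([((.5017,-.310,.0595),72),((.5017,-.310,.0895),72)])
a=cam('top'); o=(315,165)
# blade edges at z .0065 (crop scale 2.667) + tip
x=np.array([.951,-.309]); y=np.array([.309,.951]); h=np.array(s['position'][:2])
pr=lambda q:tuple(np.array(proj(a,(*q,.0065)))-o)
for n,(p,q) in {'L':(h+.05*x+.029*y,h+.13*x+.029*y),'R':(h+.08*x-.029*y,h+.13*x-.029*y),'tip':(h+.14*x+.025*y,h+.14*x-.025*y)}.items():
    e=edge(a,pr(p),pr(q),.0065,f=1,off=o,half=3); print(n,(e[0]-h)@x,(e[0]-h)@y,np.degrees(np.arctan2(e[1][1],e[1][0])))
"
```

```text
[ 0.3921894  -0.27451836  0.04122153] [-4.91319709e-01 -3.10292549e+00 -9.15203283e-04] [ 0.49570555  0.67259501 -1.63541279]
[-0.384, 0.0, 0.001, 0.001, -0.0, 0.0]
[-0.384, 0.0, -0.099, 0.001, -0.0, 0.0]
L 0.0942634073958304 0.026977484589247983 -17.5967
R 0.10645310814832712 -0.03040001782235594 -26.59688
tip 0.13986287878607775 0.0024735187942078545 73.31014
```

Call:
jog_arm(
  moves=[-0.06,0,0,0,0,0,-1,-0.12,0,0,0,0,0,-1,-0.18,0,0,0,0,0,-1,-0.24,0,0,0,0,0,-1,-0.3,0,0,0,0,0,-1,-0.35,0,0,0,0,0,-1,-0.384,0,0,0,0,0,-1,-0.384,0,0,0,0,0,-1],
)

```text
time: 26.35
position: [0.502, -0.3102, 0.041]
tool_rot: [-0.491, -3.103, -0.0]
ft_force: [-0.3, -0.8, -1.7]
grip_width: 0.293
grip_force: 60.0
```

```bash
python3 -c "
from h import *
s=ctrl.get_state(); print(s['position'],s['tool_rot'],s['ft_force'])
a=cam('top'); b=cam('scene')
cv2.imwrite('pics/d7.png',np.hstack([cv2.resize(a['pixels'][165:285,315:465,::-1],(400,320),interpolation=3),cv2.resize(b['pixels'][175:295,180:330,::-1],(400,320),interpolation=3)]))
"
```

```text
[ 0.50203063 -0.31019358  0.04098379] [-4.90503422e-01 -3.10257635e+00 -1.70737621e-04] [-0.2533678  -0.7657136  -1.69256086]
```

View pics/d7.png

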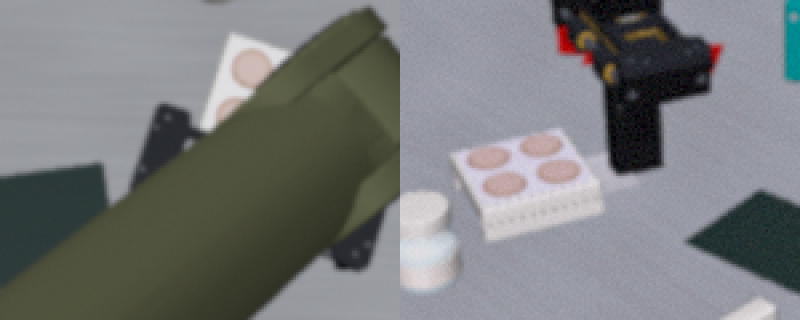

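Call:
jog_arm(
  moves=[0,0,-0.02,0,0,0,-1,0,0,-0.04,0,0,0,-1,0,0,-0.07,0,0,0,-1,0,0,-0.12,0,0,0,-1,0,0,-0.19,0,0,0,-1,0,0,-0.27,0,0,0,-1,0,0,-0.34,0,0,0,-1,0,0,-0.38,0,0,0,-1],
)

```text
time: 27.45
position: [0.5022, -0.3106, 0.157]
tool_rot: [0.491, 3.101, 0.0]
ft_force: [0.5, -0.4, -2.7]
grip_width: 0.292
grip_force: 60.0
```

Call:
jog_arm(
  moves=[0,0,-0.02,0,0,0,-1,0,0,-0.02,0,0,0,-1,0,0,-0.02,0,0,0,-1,0,0,-0.02,0,0,0,-1,0,0,-0.02,0,0,0,-1,0,0,-0.02,0,0,0,-1,0,0,-0.02,0,0,0,-1,0,0,-0.02,0,0,0,-1],
)

```text
time: 28.45
position: [0.5016, -0.3101, 0.161]
tool_rot: [-0.491, -3.103, -0.001]
ft_force: [-0.6, -0.2, -2.8]
grip_width: 0.293
grip_force: 60.0
```

```bash
python3 -c "
from h import *
s=ctrl.get_state(); print(s['position'],s['tool_rot'],s['ft_force'])
b=cam('scene'); 
p=b['pixels'][150:300,150:350,::-1]
cv2.imwrite('pics/d8.png',cv2.resize(p,(600,450),interpolation=3))
t=np.radians(1.3); x=np.array([np.cos(t),np.sin(t)]); r0=np.array([.673,.098]); h=r0-.095*x; print(h)
plan([((*h,.20),91.3),((.50,-.05,.2),82)])
"
```

```text
[ 0.50164155 -0.31011961  0.16100726] [-4.91180906e-01 -3.10259420e+00 -8.68967976e-04] [-0.63747006 -0.23876542 -2.76875616]
[0.57802445 0.0958447 ]
[0.176, 1.366, -0.067, 0.001, -0.0, -0.322]
[0.273, 0.823, -0.067, 0.001, -0.0, -0.167]
```

View pics/d8.png

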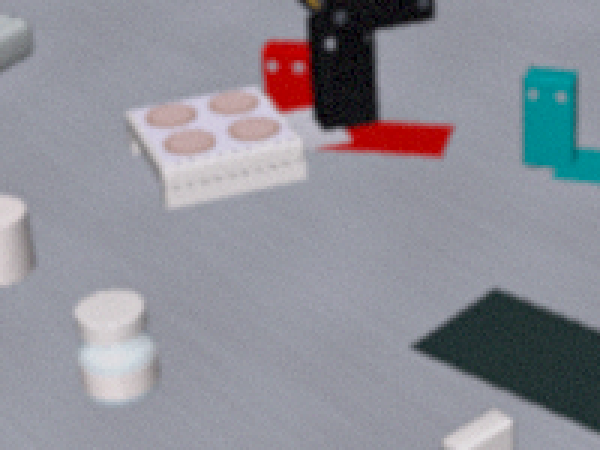

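The plate rides level on the blade at (215,130). I'll carry it gently to recess 0.

Call:
jog_arm(
  moves=[0.005,0.04,-0.01,0,0,-0.01,-1,0.015,0.12,-0.03,0,0,-0.03,-1,0.03,0.24,-0.05,0,0,-0.055,-1,0.05,0.4,-0.067,0,0,-0.09,-1,0.07,0.53,-0.067,0,0,-0.12,-1,0.08,0.62,-0.067,0,0,-0.145,-1,0.086,0.67,-0.067,0,0,-0.155,-1,0.088,0.683,-0.067,0,0,-0.161,-1],
)

```text
time: 29.5
position: [0.54, -0.1061, 0.1813]
tool_rot: [-0.225, -3.133, -0.001]
ft_force: [0.6, 0.3, -2.5]
grip_width: 0.294
grip_force: 60.0
```

Call:
jog_arm(
  moves=[0,0,0,0,0,0,-1,0,0,0,0,0,0,-1,0,0,0,0,0,0,-1,0,0,0,0,0,0,-1,0,0,0,0,0,0,-1,0,0,0,0,0,0,-1,0,0,0,0,0,0,-1,0,0,0,0,0,0,-1],
)

```text
time: 30.5
position: [0.5398, -0.107, 0.1812]
tool_rot: [-0.228, -3.133, -0.001]
ft_force: [0.1, -0.0, -3.0]
grip_width: 0.292
grip_force: 60.0
```

```bash
python3 -c "
from h import *
s=ctrl.get_state(); print(s['position'],s['tool_rot'],s['ft_force'])
plan([((.578,.0958,.20),91.3),((.578,.0958,.13),91.3)])
"
```

```text
[ 0.5398401  -0.10703528  0.18121894] [-2.28075225e-01 -3.13299748e+00 -9.74257288e-04] [ 1.03406689e-01 -2.38612828e-03 -3.04112267e+00]
[-0.028, 0.687, 0.0, 0.001, -0.0, -0.16]
[-0.028, 0.687, 0.233, 0.001, -0.0, -0.16]
```

Call:
jog_arm(
  moves=[-0.002,0.04,0,0,0,-0.01,-1,-0.005,0.12,0,0,0,-0.03,-1,-0.01,0.24,0,0,0,-0.055,-1,-0.016,0.4,0,0,0,-0.09,-1,-0.022,0.53,0,0,0,-0.12,-1,-0.025,0.62,0,0,0,-0.145,-1,-0.027,0.67,0,0,0,-0.155,-1,-0.028,0.687,0,0,0,-0.16,-1],
)

```text
time: 31.5
position: [0.5781, 0.0956, 0.1812]
tool_rot: [0.035, -3.141, 0.0]
ft_force: [0.6, -0.2, -2.7]
grip_width: 0.294
grip_force: 60.0
```

Call:
jog_arm(
  moves=[0,0,0.02,0,0,0,-1,0,0,0.06,0,0,0,-1,0,0,0.12,0,0,0,-1,0,0,0.17,0,0,0,-1,0,0,0.2,0,0,0,-1,0,0,0.22,0,0,0,-1,0,0,0.22,0,0,0,-1,0,0,0.22,0,0,0,-1],
)

```text
time: 32.5
position: [0.5784, 0.0957, 0.1158]
tool_rot: [-0.035, 3.141, 0.001]
ft_force: [0.3, 0.2, -1.9]
grip_width: 0.299
grip_force: 60.0
```

```bash
python3 -c "
from h import *
s=ctrl.get_state(); print(s['position'],s['tool_rot'],s['ft_force'])
a=cam('top'); b=cam('scene')
save(a,'t9.png'); save(b,'s9.png')
cv2.imwrite('pics/d9.png',np.hstack([cv2.resize(a['pixels'][105:225,170:320,::-1],(400,320),interpolation=3),cv2.resize(b['pixels'][250:400,280:467,::-1],(400,320),interpolation=3)]))
plan([((.578,.0958,.13),91.3)])
"
```

```text
[0.57840682 0.09570726 0.11580653] [-3.47950345e-02  3.14080346e+00  1.31120201e-03] [ 0.31791605  0.2082369  -1.89158934]
[0.001, 0.0, 0.015, 0.001, 0.001, -0.0]
```

View pics/d9.png

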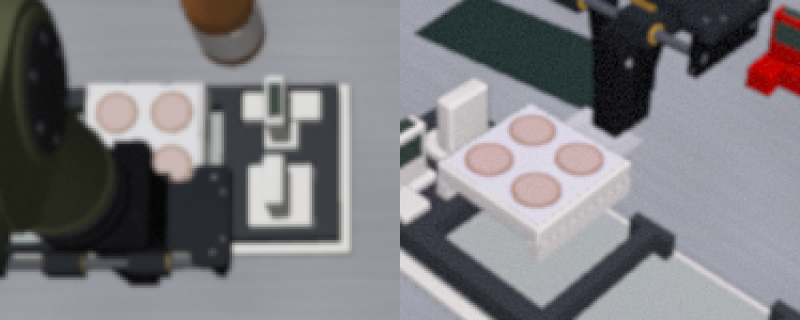

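Top crop: the plate's back edge is at v≈83 and its right edge at u≈206, over recess 0. I'll measure the offset.

```bash
python3 -c "
from h import *
a=cam('top'); b=cam('scene'); o=(170,105)
B=edge(a,(92,83),(204,83),.1005,f=2.667,off=o,half=2.5); Rr=edge(a,(206,88),(206,140),.1005,f=2.667,off=o,half=2.5)
for e in (B,Rr): print(e[0],np.degrees(np.arctan2(e[1][1],e[1][0]))%180)
t=np.radians(1.3); x=np.array([np.cos(t),np.sin(t)]); y=np.array([-x[1],x[0]])
c=x*(B[0]@x-.05)+y*(Rr[0]@y+.05); r0=np.array([.6733,.0961]); print('plate',c,'offset to r0',(c-r0)@x,(c-r0)@y)
# scene: corners of plate top
o=(280,250); f=lambda u,v,z:ray(b,280+(u-400)*187/400,250+v*150/320,z)[:2]
L,N,Q,F=[f(*q,.1005) for q in ((440,163),(540,232),(632,163),(532,104))]
print(L,N,Q,F,(L+N+Q+F)/4)
"
```

```text
[0.72456026 0.09454977] 90.684204
[0.699598   0.04429055] 178.80669
plate [0.67456587 0.09373536] offset to r0 0.001211896221548482 -0.002392746501434897
[0.72860267 0.05360661] [0.72665033 0.15127186] [0.62922069 0.14912615] [0.63200122 0.05174258] [0.67911872 0.1014368 ]
```

Call:
jog_arm(
  moves=[0.004,0.007,0.02,0,0,0,-1,0.004,0.007,0.05,0,0,0,-1,0.004,0.007,0.08,0,0,0,-1,0.004,0.007,0.11,0,0,0,-1,0.004,0.007,0.135,0,0,0,-1,0.004,0.007,0.155,0,0,0,-1,0.004,0.007,0.165,0,0,0,-1,0.004,0.007,0.17,0,0,0,-1],
)

```text
time: 33.7
position: [0.5768, 0.0978, 0.0643]
tool_rot: [0.035, -3.141, -0.001]
ft_force: [-0.5, 0.3, -2.9]
grip_width: 0.298
grip_force: 60.0
```

Call:
jog_arm(
  moves=[0,0,0.01,0,0,0,-1,0,0,0.02,0,0,0,-1,0,0,0.03,0,0,0,-1,0,0,0.03,0,0,0,-1,0,0,0.03,0,0,0,-1,0,0,0.03,0,0,0,-1,0,0,0.03,0,0,0,-1,0,0,0.03,0,0,0,-1],
)

```text
time: 34.7
position: [0.5768, 0.0978, 0.0554]
tool_rot: [0.035, -3.141, -0.001]
ft_force: [-1.0, -0.2, -1.2]
grip_width: 0.294
grip_force: 60.0
```

```bash
python3 -c "
from h import *
s=ctrl.get_state(); print(s['position'],s['tool_rot'],s['ft_force'])
a=cam('top'); b=cam('scene')
cv2.imwrite('pics/d10.png',np.hstack([cv2.resize(a['pixels'][105:225,170:320,::-1],(400,320),interpolation=3),cv2.resize(b['pixels'][250:400,280:467,::-1],(400,320),interpolation=3)]))
"
```

```text
[0.57675534 0.09784026 0.05538704] [ 3.48612469e-02 -3.14120702e+00 -1.10199064e-03] [-0.99943152 -0.15148652 -1.16470394]
```

View pics/d10.png

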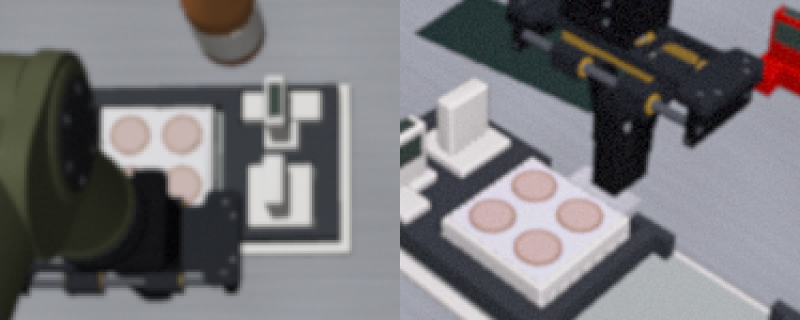

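The plate is down in recess 0 and the wrist force is back to the lifter's own weight. I'll draw the blade out level.

Call:
jog_arm(
  moves=[0.03,0,0,0,0,0,-1,0.08,0,0,0,0,0,-1,0.14,0,0,0,0,0,-1,0.21,0,0,0,0,0,-1,0.28,0,0,0,0,0,-1,0.35,0,0,0,0,0,-1,0.4,0,0,0,0,0,-1,0.42,0,0,0,0,0,-1],
)

```text
time: 35.8
position: [0.4489, 0.0953, 0.0551]
tool_rot: [0.036, -3.14, -0.003]
ft_force: [0.7, 0.2, -1.2]
grip_width: 0.297
grip_force: 60.0
```

Call:
jog_arm(
  moves=[0,0,-0.1,0,0,0,-1,0,0,-0.2,0,0,0,-1,0,0,-0.3,0,0,0,-1,0,0,-0.3,0,0,0,-1,0,0,-0.3,0,0,0,-1,0,0,-0.3,0,0,0,-1,0,0,-0.3,0,0,0,-1,0,0,-0.3,0,0,0,-1],
)

```text
time: 36.8
position: [0.4505, 0.0948, 0.1449]
tool_rot: [0.035, -3.14, 0.0]
ft_force: [-0.7, -0.1, -1.7]
grip_width: 0.3
grip_force: 60.0
```

```bash
python3 -c "
from h import *
s=ctrl.get_state(); print(s['position'],s['tool_rot'],s['ft_force'])
a=cam('top'); b=cam('scene')
cv2.imwrite('pics/d11.png',np.hstack([cv2.resize(a['pixels'][105:225,170:320,::-1],(400,320),interpolation=3),cv2.resize(b['pixels'][250:400,280:467,::-1],(400,320),interpolation=3)]))
plan([((.4627,-.037,.145),12.2),((.4627,-.037,.0575),12.2),((.4627,.03,.145),52)])
"
```

```text
[0.45054785 0.09476171 0.14490798] [ 3.46874261e-02 -3.14045793e+00  2.65055905e-04] [-0.73744351 -0.13407454 -1.73838244]
[-0.03, -0.44, 0.063, -0.0, -0.001, 1.318]
[-0.031, -0.44, 0.354, -0.0, -0.001, 1.318]
[-0.035, -0.217, 0.063, -0.0, -0.001, 0.654]
```

View pics/d11.png

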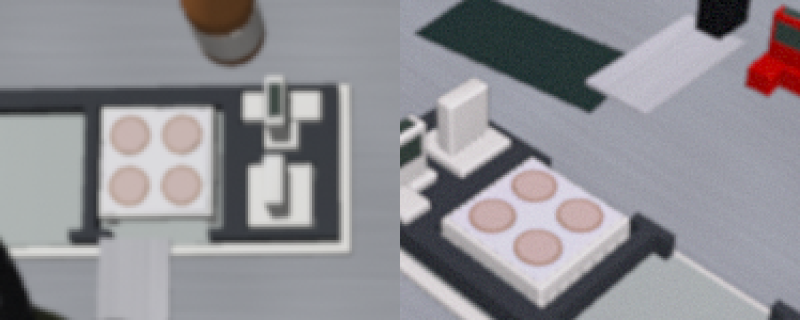

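Call:
jog_arm(
  moves=[-0.005,-0.03,0,0,0,0.1,-1,-0.01,-0.07,0,0,0,0.22,-1,-0.015,-0.11,0,0,0,0.34,-1,-0.02,-0.15,0,0,0,0.46,-1,-0.03,-0.19,0,0,0,0.57,-1,-0.035,-0.217,0,0,0,0.654,-1,-0.035,-0.217,0,0,0,0.654,-1,-0.035,-0.217,0,0,0,0.654,-1],
)

```text
time: 37.9
position: [0.4626, 0.0305, 0.1453]
tool_rot: [-1.019, -2.971, -0.001]
ft_force: [-0.2, -0.4, -1.2]
grip_width: 0.298
grip_force: 60.0
```

```bash
python3 -c "
from h import *
a=cam('top'); o=(170,105)
t=np.radians(1.3); x=np.array([np.cos(t),np.sin(t)]); y=np.array([-x[1],x[0]])
r0=np.array([.6733,.0961])
for n,(p,q) in {'B':((104,107),(212,107)),'L':((101,112),(98,212)),'R':((214,110),(213,210)),'F':((100,215),(212,217))}.items():
    e=edge(a,p,q,.046,f=2.667,off=o,half=2.5); print(n,((e[0]-r0)@x).round(4),((e[0]-r0)@y).round(4),np.degrees(np.arctan2(e[1][1],e[1][0]))%180)
plan([((.465,-.038,.145),12.2),((.465,-.038,.0575),12.2)])
"
```

```text
B 0.0503 0.0033 90.90148
L -0.0019 0.0495 0.6278896
R 0.0006 -0.0494 1.8990045
F -0.0478 0.0002 91.21118
[-0.147, -0.176, 0.063, 0.0, -0.001, 0.666]
[-0.147, -0.176, 0.355, 0.0, -0.001, 0.666]
```

Plate centred in recess 0 to about 1 mm and 1°. Now the lifter goes back to its mat.

Call:
jog_arm(
  moves=[-0.02,-0.02,0.01,0,0,0.1,-1,-0.05,-0.05,0.02,0,0,0.22,-1,-0.08,-0.09,0.04,0,0,0.34,-1,-0.11,-0.13,0.06,0,0,0.46,-1,-0.135,-0.16,0.063,0,0,0.57,-1,-0.147,-0.176,0.063,0,0,0.666,-1,-0.147,-0.176,0.063,0,0,0.666,-1,-0.147,-0.176,0.063,0,0,0.666,-1],
)

```text
time: 38.95
position: [0.465, -0.038, 0.1264]
tool_rot: [-1.972, -2.445, -0.001]
ft_force: [0.6, 0.7, -1.3]
grip_width: 0.295
grip_force: 60.0
```

Call:
jog_arm(
  moves=[0,0,0.06,0,0,0,-1,0,0,0.13,0,0,0,-1,0,0,0.2,0,0,0,-1,0,0,0.25,0,0,0,-1,0,0,0.27,0,0,0,-1,0,0,0.28,0,0,0,-1,0,0,0.285,0,0,0,-1,0,0,0.285,0,0,0,-1],
)

```text
time: 39.95
position: [0.4653, -0.0385, 0.0412]
tool_rot: [-1.975, -2.443, -0.002]
ft_force: [0.1, -0.4, -1.2]
grip_width: 0.296
grip_force: 60.0
```

```bash
python3 -c "
from h import *
s=ctrl.get_state(); print(s['position'],s['tool_rot'],s['ft_force'])
plan([((.465,-.038,.057),12.2)])
"
```

```text
[ 0.46527301 -0.03849684  0.04122604] [-1.97512233e+00 -2.44260885e+00 -1.60392318e-03] [ 0.09283378 -0.44627195 -1.15663773]
[0.002, -0.001, 0.01, 0.001, -0.001, -0.002]
```

Lower the last 3 mm, release, then lift clear.

Call:
jog_arm(
  moves=[0,0,0.004,0,0,0,-1,0,0,0.008,0,0,0,-1,0,0,0.011,0,0,0,-1,0,0,0.011,0,0,0,0.5,0,0,0.011,0,0,0,0.5,0,0,0.011,0,0,0,0.5,0,0,0.011,0,0,0,0.5,0,0,0.011,0,0,0,0.5],
)

```text
time: 40.95
position: [0.465, -0.0386, 0.0376]
tool_rot: [-1.975, -2.442, -0.0]
ft_force: [-0.0, 0.0, -1.3]
grip_width: 0.72
grip_force: 0.0
```

Call:
jog_arm(
  moves=[0,0,-0.1,0,0,0,0.5,0,0,-0.2,0,0,0,0.5,0,0,-0.3,0,0,0,0.5,0,0,-0.4,0,0,0,0.5,0,0.15,-0.5,0,0,0,0.5,0,0.15,-0.5,0,0,0,0.5,0,0.15,-0.5,0,0,0,0.5,0,0.15,-0.5,0,0,0,0.5],
)

```text
time: 41.95
position: [0.5077, -0.0297, 0.1866]
tool_rot: [-1.975, -2.44, 0.001]
ft_force: [0.1, -0.3, 0.0]
grip_width: 0.754
grip_force: 0.0
```

Call:
jog_arm(
  moves=[0.2,0,0,0,0,0,0.5,0.4,0,0,0,0,0,0.5,0.6,0,0,0,0,0,0.5,0.8,0,0,0,0,0,0.5,0.8,0,0,0,0,0,0.5,0.8,0,0,0,0,0,0.5,0.8,0,0,0,0,0,0.5,0.8,0,0,0,0,0,0.5],
)

```text
time: 42.95
position: [0.4592, 0.204, 0.1878]
tool_rot: [-1.978, -2.439, -0.001]
ft_force: [-0.5, -0.2, 0.0]
grip_width: 0.751
grip_force: 0.0
```

```bash
python3 -c "
from h import *
a=cam('top'); b=cam('scene')
cv2.imwrite('pics/d12.png',np.hstack([cv2.resize(a['pixels'][:,100:500,::-1],(400,480)),cv2.resize(b['pixels'][150:450,200:450,::-1],(400,480),interpolation=3)]))
"
```

```text
(no output)
```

View pics/d12.png

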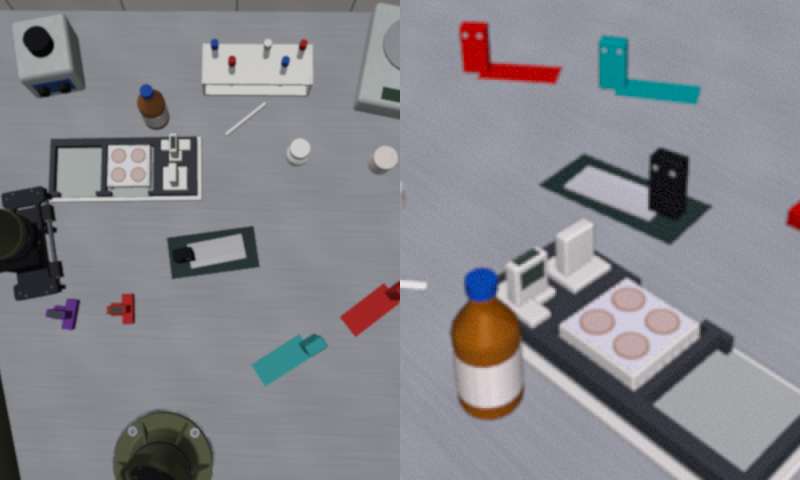

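Everything is in place: both parts are seated, the plate is flat in recess 0, the lifter lies on its mat at (210,250), and the other things stand where they were. The arm is clear.

```bash
python3 -c "
from h import *
print(ctrl.close_job())"
```

```text
the job is handed in; nothing more can be done
None
```

I handed the job in at about 43 s of the 210 s allowed, but no verdict came back: cold pack and logger are fully down in their cutouts, the one plate on the bench sits flat in recess 0 about 1 mm off centre, the lifter is back on its mat, and nothing else was visibly moved.

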